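# Open the child-resistant bottle and lay its cap in the tray

## Robot

A 7-joint arm with a two-finger parallel gripper is mounted at the origin on the work surface; the furniture and walls round the work are solid. World frame = base frame: x ahead of the robot, y to its left, z up, the work surface at z = 0. Lengths are in m, angles in rad, forces in N, time in s.
With the tool pointing down it reaches from about 0.4 to 0.85 m from the base axis. Payload 10.4 kg.
Tool frame: the origin (TCP) lies midway between the tips of the shut fingers; the grasp point (between the pads) lies 19 mm behind it; z points along the fingers, y is the line along which they close (so a half turn about z gives the same grasp; the last joint's range is limited). The gripper opens to 87 mm and grips with 3 to 60 N. Pads are 19 mm wide; open, the fingers measure 117 mm over their backs; the gripper's body (75 mm by 190 mm) begins 51 mm behind the grasp point.
Start: joints at [-1.2, 0.332, -0.065, 1.46, 0.022, 1.35, -0.088], TCP at [0.24, 0.577, 0.223] pointing down, gripper open.
Joint ranges: [-2.6, 2.6], [-0.5, 2.12], [-1.47, 1.34], [0.16, 2.42], [-1.27, 4.41], [0.06, 2.06], [-2.6, 2.6]. Speed limits (rad/s): [2.22, 2.22, 2.79, 2.79, 3.14, 3.14, 3.14].

## Interface

Orientations are given as a unit quaternion [x, y, z, w].
In Python, from bench import r gives the robot as it stands.
- The arm moves only by the tool arm_command, never from a script. Its arguments are lists of equal length, an entry for each row: "xyz": the shift along the world's x, y, z in m, a list of three; "rot": the turn, a rotation vector about the world's x, y, z in rad, a list of three. In form: {"xyz": [[tx, ty, tz], ...], "rot": [[ax, ay, az], ...]}. A call has 1 to 20 rows; each row is the pose to reach, as a shift and turn from the pose commanded when the call began; what a row does not reach only later rows make up. A row lasts 1/12 s, in which the tool goes at most 41.7 mm and 7.16 degrees, less where a joint would pass 70% of its speed; a pose out of reach is approached as far as the arm can. A call with a gripper value outside its range is refused whole. "grip" is the opening, from 0 (shut) to 1 (fully open), set as the call begins (left out, the last holds). The fingers move at their own pace and stop on an object; "squeeze" is the grip in N (left out, the last holds). Time passes only in rows, so rows that repeat a pose let the fingers close. It gives the time, the measured TCP pose, the force, the opening and the grip force at its end, in the units of the state.
- r.read_state(): the state, without advancing time (a new reading comes with each control period).
- r.camera(name): name is "side" or "top" or "wrist"; returns the picture (480x640x3 uint8, red, green, blue); there is no depth.
- r.camera_model(name): a dict with "fx", "fy", "cx", "cy" (pixels), "k1" (the pictures are not rectified: a ray, as slopes to the right and down, at radius r is drawn at 1 + k1 r^2 times it, then the intrinsics apply), "T" (4x4, takes a point from camera to world coordinates). Camera axes: x right, y up, looking along -z (the intrinsics and any distortion apply to the point x, -y, -z); pixel columns grow to the right and rows downward; lengths in m; the calibration is good to about 2 mm. A picture is of the moment at which its call begins: read the wrist's pose just before it. camera_model takes no time and is no camera call; for the wrist camera it gives the pose at the moment of the call.
- r.close_job(): hands the job in; it is judged then, once.
Trained networks look in the newest picture that a camera, given by its name, has taken for a name from the list of things; names that differ only in an ending like _2 or _b are one class to them, and where a whole thing is asked for, a point or a joint stands for the part that bears it (a point fixed in the world has none). Each returns a list of dicts, best first, with "conf" (0 to 1); they miss things now and then, are a little off and sometimes report something else, mostly with a low value. They report only what shows in the picture. A call takes as long as a camera call. They do not tell look-alikes from the thing itself.
- r.look_for(label, camera): "at" ([x, y, z] in m, in the coordinates of the camera as it stood for that picture, good to about 4 mm: the middle of the surface that is visible of it).
- r.spot_point(label, camera): "at" ([x, y, z] in m, in the coordinates of the camera as it stood for that picture, good to about 4 mm: a listed point, or the origin of a listed thing).
The state is a dict: "time": time; "joint_positions": joint angles; "joint_vel": joint speeds; "joint_torque": joint torques, N m; "ee_pos": TCP position; "eef_rot": TCP orientation; "ft_force": force on the tool from outside, world axes, zero at the start; "torque": the same for the moment, N m; "width": finger opening in m; "grip_force": force on a finger pad.
Only numpy, scipy, OpenCV 4.12 (cv2) and the standard library are available. Lean on these libraries where they do the work, as an engineer would, in place of code of your own. Each camera call takes 0.05 s, during which the arm holds its last target. There are 200 camera calls.

## Task

Open the child-resistant bottle that stands clamped in its bench holder: press the cap down against its spring and, keeping it pressed, turn it counter-clockwise (seen from above) past the ratchet until its pointer rib meets the long mark on the bottle's shoulder. Then let it rise, lift it off and set it down, not drop it, on the floor of the open tray, right way up with its grip bar on top. Do not knock over the glassware and the cup that stand nearby.

Things in the scene. Friction and masses are not known exactly. Their poses are not given: they have to be found in the camera images.
- bottle: White plastic bottle, 72 mm in diameter, clamped upright in a grey 110x110 mm bench holder fixed to the table; it cannot move. Origin on the table under the bottle's axis, z up. The neck has three retaining flanges, each with a 4 mm deep ratchet tooth below it, and end stops.
- lock_mark (a point): Short narrow dark raised mark on the bottle's shoulder, on the bottle's -x side, 33 mm from the axis, 86 mm up. The cap is locked while its pointer rib stands over this mark.
- free_mark (a point): Long wide dark raised mark on the bottle's shoulder, 33 mm from the axis, 86 mm up, 48 degrees counter-clockwise from the short mark seen from above. The cap is free while its pointer stands over this mark: turned 38 to 58 degrees; end stop at 60. Released there, the cap springs up to 3 mm above its locked height and lifts straight off; it clears the neck after 30 mm.
- cap_grip (a point): Centre of the grip bar of the loose grey cap (60 g). The cap is a ribbed disc 60 mm across, 26 mm high, with a straight bar on top 60 mm long, 16 wide, 24 high; this point is half-way up the bar, 12 mm above the disc's flat top. x along the bar, z up; a dark pointer rib stands on the skirt at the bar's -x end. Locked at the start: 144 mm above the bottle's origin, axes parallel to the bottle's.
- cap: The same cap; origin at the centre of its lower rim, 38 mm below the middle of the grip bar; same axes. It can be pressed down 8 mm at most, and must be kept 4.5 mm or more down to pass the ratchet tooth; else the tooth stops it within 2 degrees. Turn it positive about z (counter-clockwise from above).
- seal (a joint): Sprung plug (26 mm across) in the bottle's mouth that pushes the cap up: 0 = cap locked, +0.003 m = cap free, -0.008 m = cap fully pressed. Pushes with about 6 N at 0, 11 N fully pressed.
- tray_floor (a point): Centre of the inner floor of the open beige tray with a black rim, loose, 0.34 kg, outside 220x217x34 mm, flat inside about 190x190 mm; the floor is 3 mm above the table. x and y along the tray's sides, z up.
- beaker: Bystander: glass beaker, 58 mm across, 71 mm high; origin under its base.
- flask: Bystander: conical glass flask, 62 mm across, 88 mm high; origin under its base.
- sample_cup: Bystander: white lidded specimen cup, 50 mm across, 63 mm high; origin under its base.
Things that resemble listed ones, but are neither listed nor needed, are in the scene too. What is shaped like the cap but pink or purple is not meant.

How it is judged:
On the way, in this order (a step that is already met when the one before it is completed fails the run):
1. the cap, still at its locked angle, is pressed down at least 3 mm (z of cap_grip in the frame of bottle below 0.141 m and horizontal distance between cap_grip and bottle below 0.008 m and angle between the x axis of cap_grip and the x axis of bottle, either way round below 0.35 rad), for 0.1 s.
2. the cap, still on the neck, is turned past the ratchet (35 degrees or more) (angle between the x axis of cap_grip and the x axis of bottle, either way round above 0.61 rad and z of cap_grip in the frame of bottle below 0.15 m and horizontal distance between cap_grip and bottle below 0.008 m), for 0.1 s.
At the end, for the whole second after the job is handed in: The cap is off the bottle and lies at rest on the tray's floor, bar upward (within 0.15 rad of upright, middle of the bar within 90 mm of the tray's centre along each side and 32 to 44 mm above its floor); the tray stands flat (within 0.08 rad) (x of cap_grip in the frame of tray_floor between -0.09 and 0.09 m and y of cap_grip in the frame of tray_floor between -0.09 and 0.09 m and z of cap_grip in the frame of tray_floor between 0.032 and 0.044 m and angle between cap_grip's own z axis and vertical below 0.15 rad and angle between tray_floor's own z axis and vertical below 0.08 rad and linear speed of cap below 0.03 m/s); the robot touches nothing.
It fails at once if a bystander (beaker, flask, specimen cup) is knocked over (tilted over 0.6 rad) (angle between any of beaker, flask, sample_cup's own z axis and vertical above 0.6 rad).
It fails at once if the cap is dropped: faster than 0.9 m/s without the fingers on it (linear speed of cap above 0.9 m/s and contact force between the fingers and cap below 0.05 N).
It also fails if it takes over 45 s, if anything falls off the work surface, if the arm or the gripper's body presses on something with over 40 N, if the wrist force passes 120 N, or if a joint passes its speed limit or range.

## Working session

There is one attempt and no reset: what is moved stays moved. The work goes in short steps, Python scripts to look and compute and a tool call to move; the robot and the scene stay as the last step left them, time stands still between calls to the robot, and variables do not carry over. Pictures are saved under pics/ and viewed, at most 10 in all, crops included, and the job is handed in when it is done.

Besides the shell and the picture viewer there is one more tool, called after "Emit:" as a command line: name --argument value ..., lists and objects as JSON in quotes. arm_command: Moves the arm, as the interface text tells. Its arguments: {"type":"object","properties":{"xyz":{"type":"array"},"rot":{"type":"array"},"grip":{"type":"number"},"squeeze":{"type":"number"}},"required":["xyz","rot"]}

```bash
mkdir -p pics; cat > h.py <<'E'
from bench import r
import numpy as np, cv2
def W(cam,p):
    T=np.array(r.camera_model(cam)["T"]); return (T@np.r_[p,1])[:3]
def proj(cam,P):
    m=r.camera_model(cam); q=np.linalg.inv(np.array(m["T"]))@np.r_[P,1]
    s=np.array([q[0],-q[1]])/-q[2]; s=s*(1+m["k1"]*(s@s)); return np.round([m["fx"]*s[0]+m["cx"],m["fy"]*s[1]+m["cy"]],0)
def snap(cam,f=None):
    im=r.camera(cam)
    if f: cv2.imwrite(f"pics/{f}.png",im[:,:,::-1])
    return im
E
python3 - <<'E'
from h import *
for c in ["top","side"]:
    snap(c,c+"1")
    for l in ["cap_grip","bottle","lock_mark","free_mark","tray_floor","beaker","flask","sample_cup"]:
        for d in r.spot_point(l,c)[:3]:
            w=W(c,d["at"]); print(c,l,round(d["conf"],2),w.round(3),proj(c,w))
s=r.read_state(); print(s["time"],s["ee_pos"],s["eef_rot"],s["ft_force"])
E
```

```text
top cap_grip 0.95 [ 0.318 -0.254  0.042] [417. 288.]
top cap_grip 0.84 [ 0.468 -0.287  0.037] [428. 232.]
top cap_grip 0.75 [ 0.432 -0.121  0.146] [370. 238.]
top bottle 0.95 [ 0.433 -0.12  -0.002] [365. 247.]
top lock_mark 0.84 [ 0.413 -0.098  0.088] [359. 249.]
top tray_floor 0.71 [ 0.444  0.154 -0.001] [265. 242.]
top beaker 0.96 [ 0.502  0.438 -0.001] [162. 221.]
top flask 0.76 [ 0.373  0.446 -0.002] [157. 267.]
top sample_cup 0.74 [ 0.499 -0.405 -0.   ] [468. 223.]
side cap_grip 0.87 [ 0.435 -0.124  0.145] [342. 251.]
side cap_grip 0.74 [ 0.318 -0.254  0.038] [308. 315.]
side cap_grip 0.65 [ 0.47  -0.285  0.034] [366. 317.]
side bottle 0.72 [ 0.435 -0.124 -0.003] [343. 293.]
side lock_mark 0.74 [ 0.413 -0.093  0.083] [333. 264.]
side lock_mark 0.57 [ 0.434 -0.125  0.11 ] [342. 261.]
side free_mark 0.64 [ 0.397 -0.12   0.088] [329. 268.]
side tray_floor 0.73 [0.444 0.155 0.002] [331. 243.]
side beaker 0.71 [ 0.503  0.435 -0.002] [335. 205.]
side flask 0.64 [ 0.372  0.45  -0.001] [301. 206.]
side sample_cup 0.62 [ 0.501 -0.407 -0.001] [389. 357.]
side sample_cup 0.62 [ 0.433 -0.125  0.108] [342. 262.]
0.9 [0.2397781  0.57717077 0.2225713 ] [ 1.95616559e-01  9.80680458e-01  1.85477097e-05 -9.24619702e-06] [ 0.40662679 -1.01901757 -0.2248604 ]
```

View pics/top1.png

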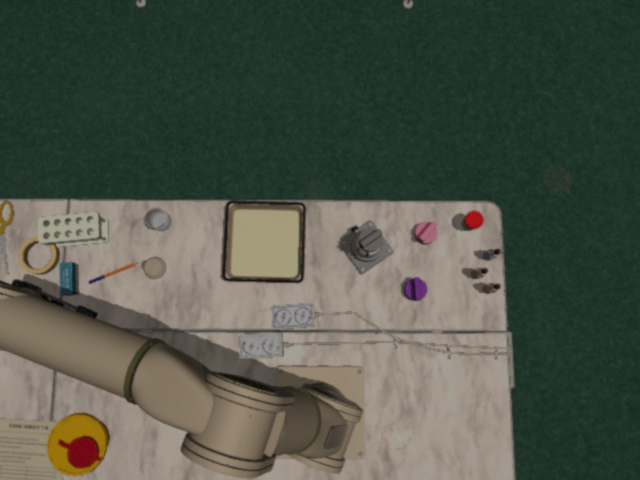

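View pics/side1.png

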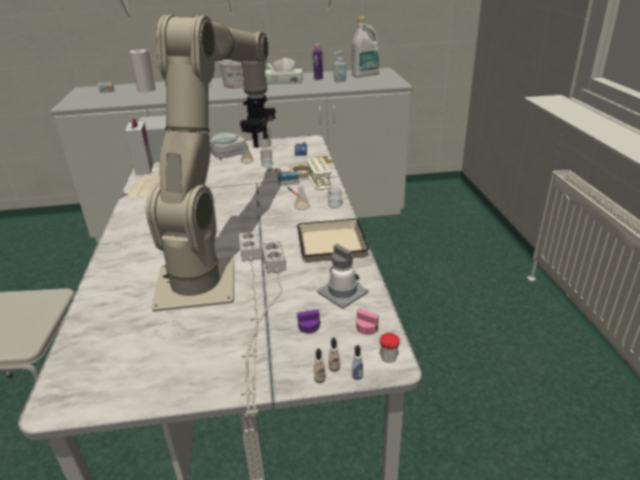

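The top picture shows the grey cap on the bottle at about (370,238), with its bar running down-left to up-right. The tray is at (265,242). The pink cap at (427,232) and the purple one at (416,288) are decoys. The marks put the bottle's x axis near -50°. Next I move above it.

Emit:
arm_command --xyz '[[0.027, -0.027, 0.01], [0.053, -0.053, 0.02], [0.08, -0.08, 0.03], [0.106, -0.106, 0.04], [0.133, -0.133, 0.05], [0.15, -0.169, 0.056], [0.167, -0.205, 0.062], [0.185, -0.24, 0.068], [0.202, -0.276, 0.074], [0.219, -0.312, 0.08], [0.222, -0.348, 0.08], [0.225, -0.385, 0.08], [0.227, -0.421, 0.08], [0.23, -0.458, 0.08], [0.233, -0.494, 0.08], [0.225, -0.535, 0.08], [0.217, -0.576, 0.08], [0.21, -0.617, 0.08], [0.202, -0.658, 0.08], [0.194, -0.699, 0.08]]' --rot '[[0, 0, -0.024], [0, 0, -0.048], [0, 0, -0.072], [0, 0, -0.096], [0, 0, -0.12], [0, 0, -0.144], [0, 0, -0.168], [0, 0, -0.192], [0, 0, -0.216], [0, 0, -0.24], [0, 0, -0.264], [0, 0, -0.288], [0, 0, -0.312], [0, 0, -0.336], [0, 0, -0.36], [0, 0, -0.384], [0, 0, -0.408], [0, 0, -0.432], [0, 0, -0.456], [0, 0, -0.478]]' --grip 1

```text
time: 2.57
ee_pos: [0.433, -0.1234, 0.3028]
eef_rot: [0.423, 0.906, 0.0, 0.0]
ft_force: [1.2, 0.8, 0.1]
width: 0.0869
grip_force: 0.0
```

```bash
cat > look.py <<'E'
from h import *
import sys
snap("wrist",sys.argv[1])
for l in ["cap_grip","bottle","lock_mark","free_mark"]:
    for d in r.spot_point(l,"wrist")[:2]:
        w=W("wrist",d["at"]); print(l,round(d["conf"],2),w.round(4),proj("wrist",w))
s=r.read_state(); print(s["time"],s["ee_pos"],s["eef_rot"],s["joint_positions"],s["ft_force"])
E
python3 look.py w1
```

```text
cap_grip 0.9 [ 0.3151 -0.2573  0.0411] [184. 231.]
cap_grip 0.88 [ 0.4306 -0.1282  0.1495] [316. 228.]
bottle 0.96 [ 4.332e-01 -1.257e-01 -4.000e-04] [317. 208.]
bottle 0.46 [ 0.4971 -0.4107 -0.0005] [233. 371.]
lock_mark 0.92 [ 0.4164 -0.0944  0.0825] [322. 189.]
free_mark 0.91 [ 0.4034 -0.119   0.0894] [298. 200.]
2.8167 [ 0.43396208 -0.12096652  0.30266722] [4.22116769e-01 9.06541394e-01 3.59850980e-04 7.01637678e-05] [-0.44012168 -0.1436706   0.55546681  1.7870856   0.07527112  1.47671254
  0.80289654] [0.16525565 0.68771875 1.16405198]
```

View pics/w1.png

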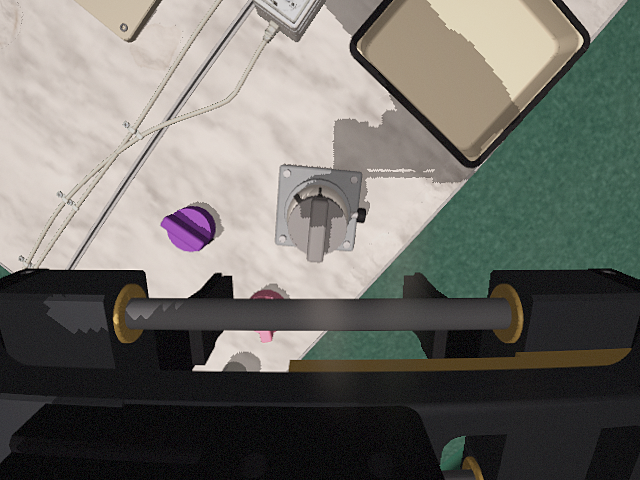

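The wrist view shows the grey cap's bar from about (320,197) to (316,258). The lock mark is at (320,189) and the free mark at (298,200), so the cap is locked as expected.

```bash
python3 - <<'E'
from h import *
im=cv2.imread("pics/w1.png")
cv2.imwrite("pics/w1c.png",cv2.resize(im[150:280,250:390],None,fx=5,fy=4.6,interpolation=cv2.INTER_CUBIC))
m=r.camera_model("wrist"); T=np.array(m["T"])
def bp(u,v,z):
    s=np.array([(u-m["cx"])/m["fx"],(v-m["cy"])/m["fy"]]); q=s.copy()
    for _ in range(9): q=s/(1+m["k1"]*(q@q))
    d=T[:3,:3]@np.array([q[0],-q[1],-1]); return T[:3,3]+d*(z-T[2,3])/d[2]
a=bp(320,196,.156);b=bp(316,261,.156);d=b-a
print(a,b,(a+b)/2,np.degrees(np.arctan2(d[1],d[0])),np.linalg.norm(d))
c=[bp(u,v,.02) for u,v in[(281,166),(362,172),(354,251),(277,244)]]
for i,j in[(0,3),(1,2),(0,1),(3,2)]:
    e=c[j]-c[i];print(np.degrees(np.arctan2(e[1],e[0])),np.linalg.norm(e))
print(np.mean(c,0))
for y in (-46,-50,-54):
    t=np.radians(y);x=np.array([np.cos(t),np.sin(t),0]);C=np.array([.433,-.124,0])
    print(y,[proj("wrist",C+k*x+[0,0,z]) for k,z in[(-.03,.156),(.03,.156),(-.033,.086)]])
E
```

```text
[ 0.41470277 -0.09453018  0.156     ] [ 0.45173589 -0.14425153  0.156     ] [ 0.43321933 -0.11939085  0.156     ] -53.320768277018864 0.06199729125183268
-54.328362061718316 0.10382308132646595
-54.03274382876223 0.10608444715820362
35.97119276041405 0.10466888053609438
34.73903879573631 0.10522873076522431
[ 0.43485194 -0.11995873  0.02      ]
-46 [array([312., 201.]), array([317., 263.]), array([313., 190.])]
-50 [array([315., 201.]), array([315., 263.]), array([315., 190.])]
-54 [array([317., 201.]), array([312., 263.]), array([317., 190.])]
```

View pics/w1c.png

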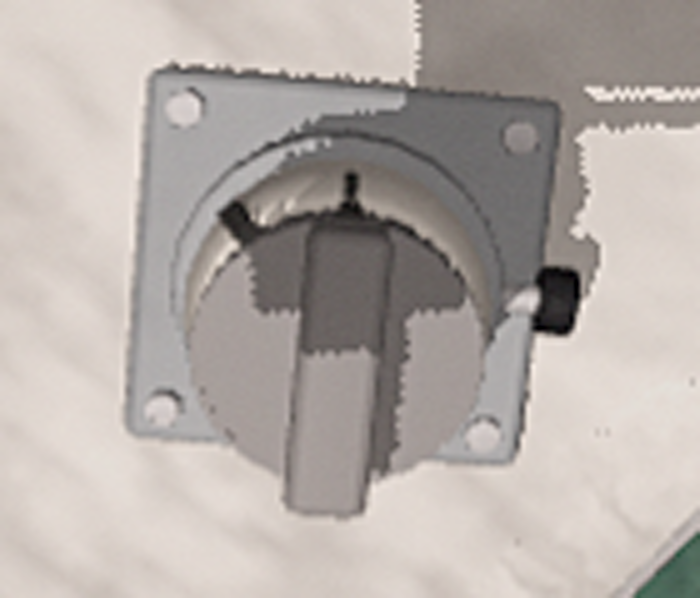

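The bar is at about -54° and its centre is at about (0.434, -0.121). I'll correct the yaw by -4° and descend around the bar, then close.

Emit:
arm_command --xyz '[[0, 0, -0.03], [0, 0, -0.065], [0, 0, -0.1], [0, 0, -0.13], [0, 0, -0.15], [0, 0, -0.16], [0, 0, -0.164], [0, 0, -0.164]]' --rot '[[0, 0, -0.035], [0, 0, -0.07], [0, 0, -0.07], [0, 0, -0.07], [0, 0, -0.07], [0, 0, -0.07], [0, 0, -0.07], [0, 0, -0.07]]'

```text
time: 3.48
ee_pos: [0.4341, -0.1207, 0.1385]
eef_rot: [0.453, 0.892, -0.0, -0.0]
ft_force: [0.4, -0.3, 0.5]
width: 0.0869
grip_force: 0.0
```

Emit:
arm_command --xyz '[[0, 0, 0], [0, 0, 0], [0, 0, 0], [0, 0, 0], [0, 0, 0], [0, 0, 0], [0, 0, 0], [0, 0, 0]]' --rot '[[0, 0, 0], [0, 0, 0], [0, 0, 0], [0, 0, 0], [0, 0, 0], [0, 0, 0], [0, 0, 0], [0, 0, 0]]' --grip 0 --squeeze 25

```text
time: 4.15
ee_pos: [0.4339, -0.1215, 0.1386]
eef_rot: [0.454, 0.891, 0.0, 0.0]
ft_force: [0.2, -0.8, 0.1]
width: 0.0419
grip_force: 0.0
```

Emit:
arm_command --xyz '[[0, 0, 0], [0, 0, 0], [0, 0, 0], [0, 0, 0], [0, 0, 0], [0, 0, 0], [0, 0, 0]]' --rot '[[0, 0, 0], [0, 0, 0], [0, 0, 0], [0, 0, 0], [0, 0, 0], [0, 0, 0], [0, 0, 0]]'

```text
time: 4.73
ee_pos: [0.4332, -0.122, 0.1385]
eef_rot: [0.454, 0.891, -0.0, -0.0]
ft_force: [-4.6, -3.0, 3.2]
width: 0.0158
grip_force: 24.9
```

Emit:
arm_command --xyz '[[-0.0015, -0.001, -0.002], [-0.0015, -0.001, -0.004], [-0.0015, -0.001, -0.006], [-0.0015, -0.001, -0.008], [-0.0015, -0.001, -0.009], [-0.0015, -0.001, -0.009], [-0.0015, -0.001, -0.009]]' --rot '[[0, 0, 0], [0, 0, 0], [0, 0, 0], [0, 0, 0], [0, 0, 0], [0, 0, 0], [0, 0, 0]]' --squeeze 40

```text
time: 5.32
ee_pos: [0.4331, -0.1224, 0.1306]
eef_rot: [0.454, 0.891, 0.001, 0.001]
ft_force: [-4.2, -0.2, 11.3]
width: 0.0158
grip_force: 40.0
```

Emit:
arm_command --xyz '[[-0.0005, 0, -0.001], [-0.0005, 0, -0.001], [-0.0005, 0, -0.001], [-0.0005, 0, -0.001], [-0.0005, 0, -0.001], [-0.0005, 0, -0.001], [-0.0005, 0, -0.001], [-0.0005, 0, -0.001], [-0.0005, 0, -0.001], [-0.0005, 0, -0.001], [-0.0005, 0, -0.001], [-0.0005, 0, -0.001], [-0.0005, 0, -0.001], [-0.0005, 0, -0.001]]' --rot '[[0, 0, 0], [0, 0, 0.07], [0, 0, 0.14], [0, 0, 0.21], [0, 0, 0.28], [0, 0, 0.35], [0, 0, 0.42], [0, 0, 0.49], [0, 0, 0.56], [0, 0, 0.63], [0, 0, 0.7], [0, 0, 0.77], [0, 0, 0.84], [0, 0, 0.86]]'

```text
time: 6.48
ee_pos: [0.4335, -0.1229, 0.1305]
eef_rot: [0.039, 0.999, 0.0, 0.002]
ft_force: [-3.8, -1.4, 19.0]
width: 0.0155
grip_force: 40.0
```

```bash
python3 look.py w2; python3 -c "
from h import *
s=r.read_state();print(s['torque'],s['width'])
im=cv2.imread('pics/w2.png');cv2.imwrite('pics/w2c.png',im)"
```

```text
cap_grip 0.84 [ 0.435  -0.122   0.1407] [321. 302.]
cap_grip 0.78 [ 0.4666 -0.2872  0.0375] [125. 299.]
bottle 0.75 [ 0.4294 -0.126   0.    ] [314. 230.]
lock_mark 0.78 [ 0.4139 -0.0938  0.0822] [361. 230.]
free_mark 0.89 [ 0.4019 -0.1199  0.0884] [319. 216.]
6.7333 [ 0.43353654 -0.1229403   0.13054707] [4.10393635e-02 9.99155846e-01 1.13516805e-04 1.83098512e-03] [-4.16987165e-01 -1.43532683e-03  6.00514652e-01  2.04755486e+00
  7.47583204e-05  1.09162938e+00  1.67218852e+00] [-4.42919397 -1.11437311 18.7792954 ]
[-2.10844479e-01  1.13260068e+00 -1.06015026e-03] 0.01578242634216376
```

View pics/w2.png

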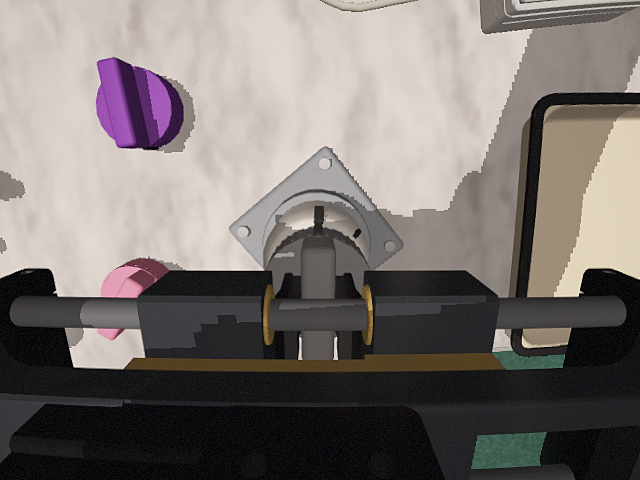

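The pointer bar at (318,240) is in line with the long mark at (319,215), so the cap is free. I'll let it rise slowly and lift.

Emit:
arm_command --xyz '[[0, 0, 0.003], [0, 0, 0.006], [0, 0, 0.009], [0, 0, 0.012], [0, 0, 0.018], [0, 0, 0.026], [0, 0, 0.036], [0, 0, 0.048], [0, 0, 0.062], [0, 0, 0.078], [0, 0, 0.09], [0, 0, 0.095], [0, 0, 0.095]]' --rot '[[0, 0, 0], [0, 0, 0], [0, 0, 0], [0, 0, 0], [0, 0, 0], [0, 0, 0], [0, 0, 0], [0, 0, 0], [0, 0, 0], [0, 0, 0], [0, 0, 0], [0, 0, 0], [0, 0, 0]]'

```text
time: 7.82
ee_pos: [0.4324, -0.1224, 0.2248]
eef_rot: [0.041, 0.999, 0.0, 0.001]
ft_force: [0.8, 0.1, -0.7]
width: 0.0153
grip_force: 40.0
```

```bash
python3 - <<'E'
from h import *
for c in("side","top"):
    snap(c,c+"2")
    for l in("cap_grip","tray_floor"):
        for d in r.spot_point(l,c)[:4]: print(c,l,round(d["conf"],2),W(c,d["at"]).round(3))
s=r.read_state();print(s["ee_pos"],s["ft_force"],s["width"])
im=cv2.imread("pics/side2.png")[180:340,240:440];cv2.imwrite("pics/s2c.png",cv2.resize(im,None,fx=3,fy=3))
E
```

```text
side cap_grip 0.97 [ 0.319 -0.252  0.037]
side cap_grip 0.71 [ 0.433 -0.126  0.228]
side cap_grip 0.66 [ 0.473 -0.282  0.036]
side tray_floor 0.92 [0.445 0.154 0.001]
top cap_grip 0.79 [ 0.471 -0.287  0.038]
top cap_grip 0.65 [ 0.317 -0.255  0.041]
top tray_floor 0.62 [0.445 0.156 0.001]
[ 0.43149377 -0.12239369  0.22294304] [ 1.01838     1.10882806 -0.28836166] 0.015635357217034466
```

View pics/s2c.png

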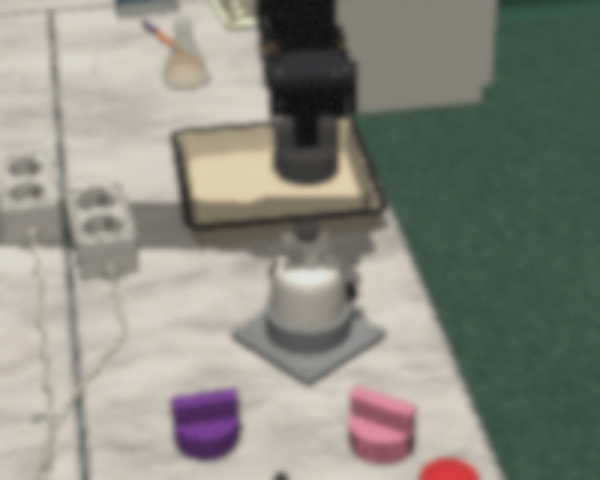

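The cap is lifted clear, at about (305,150) in the crop. I'll carry it over the tray and lower it close to the floor.

Emit:
arm_command --xyz '[[0.001, 0.02, 0], [0.003, 0.05, 0], [0.005, 0.085, 0], [0.006, 0.12, 0], [0.008, 0.155, 0], [0.01, 0.19, 0], [0.011, 0.225, -0.01], [0.012, 0.255, -0.03], [0.012, 0.27, -0.055], [0.012, 0.277, -0.085], [0.012, 0.277, -0.115], [0.012, 0.277, -0.14], [0.012, 0.277, -0.16], [0.012, 0.277, -0.172], [0.012, 0.277, -0.178], [0.012, 0.277, -0.181], [0.012, 0.277, -0.181], [0.012, 0.277, -0.181]]' --rot '[[0, 0, 0], [0, 0, 0], [0, 0, 0], [0, 0, 0], [0, 0, 0], [0, 0, 0], [0, 0, 0], [0, 0, 0], [0, 0, 0], [0, 0, 0], [0, 0, 0], [0, 0, 0], [0, 0, 0], [0, 0, 0], [0, 0, 0], [0, 0, 0], [0, 0, 0], [0, 0, 0]]'

```text
time: 9.62
ee_pos: [0.4443, 0.1547, 0.0432]
eef_rot: [0.041, 0.999, 0.0, 0.0]
ft_force: [-0.2, -0.7, -0.8]
width: 0.0156
grip_force: 40.0
```

Emit:
arm_command --xyz '[[0, 0, -0.002], [0, 0, -0.004], [0, 0, -0.0055], [0, 0, -0.007], [0, 0, -0.007], [0, 0, -0.007]]' --rot '[[0, 0, 0], [0, 0, 0], [0, 0, 0], [0, 0, 0], [0, 0, 0], [0, 0, 0]]'

```text
time: 10.12
ee_pos: [0.4439, 0.1546, 0.0356]
eef_rot: [0.041, 0.999, 0.0, -0.0]
ft_force: [-0.4, 1.0, -0.8]
width: 0.0157
grip_force: 40.0
```

No contact yet, so I'll ease down further.

Emit:
arm_command --xyz '[[0, 0, -0.001], [0, 0, -0.002], [0, 0, -0.002], [0, 0, -0.002]]' --rot '[[0, 0, 0], [0, 0, 0], [0, 0, 0], [0, 0, 0]]'

```text
time: 10.45
ee_pos: [0.4441, 0.1544, 0.0352]
eef_rot: [0.041, 0.999, 0.0, -0.0]
ft_force: [-10.2, -5.4, 26.3]
width: 0.0157
grip_force: 40.0
```

Contact with the floor. I'll relieve the force, then open.

Emit:
arm_command --xyz '[[0, 0, 0.0012], [0, 0, 0.0015], [0, 0, 0.0015]]' --rot '[[0, 0, 0], [0, 0, 0], [0, 0, 0]]'

```text
time: 10.7
ee_pos: [0.4441, 0.1546, 0.0353]
eef_rot: [0.041, 0.999, 0.0, 0.0]
ft_force: [-1.7, -0.9, 5.6]
width: 0.0157
grip_force: 40.0
```

Emit:
arm_command --xyz '[[0, 0, 0], [0, 0, 0], [0, 0, 0], [0, 0, 0], [0, 0, 0], [0, 0, 0]]' --rot '[[0, 0, 0], [0, 0, 0], [0, 0, 0], [0, 0, 0], [0, 0, 0], [0, 0, 0]]' --grip 0.6

```text
time: 11.2
ee_pos: [0.4438, 0.1545, 0.035]
eef_rot: [0.041, 0.999, -0.0, -0.0]
ft_force: [0.8, -0.3, 1.1]
width: 0.0468
grip_force: 0.0
```

Emit:
arm_command --xyz '[[0, 0, 0.005], [0, 0, 0.015], [0, 0, 0.035], [0, 0, 0.06], [0, 0, 0.09], [0, 0, 0.12], [0, 0, 0.15], [0, 0, 0.15], [0, 0, 0.15]]' --rot '[[0, 0, 0], [0, 0, 0], [0, 0, 0], [0, 0, 0], [0, 0, 0], [0, 0, 0], [0, 0, 0], [0, 0, 0], [0, 0, 0]]'

```text
time: 11.95
ee_pos: [0.4449, 0.1549, 0.1875]
eef_rot: [0.041, 0.999, 0.001, 0.002]
ft_force: [0.4, -0.2, -1.7]
width: 0.0522
grip_force: 0.0
```

```bash
python3 - <<'E'
from h import *
snap("wrist","w3")
snap("side","side3")
for c in("wrist","side"):
    for l in("cap_grip","tray_floor"):
        for d in r.spot_point(l,c)[:4]: print(c,l,round(d["conf"],2),W(c,d["at"]).round(3))
E
```

```text
wrist cap_grip 0.71 [0.448 0.151 0.04 ]
side cap_grip 0.92 [ 0.474 -0.284  0.033]
side cap_grip 0.89 [ 0.319 -0.252  0.033]
side cap_grip 0.51 [0.446 0.154 0.038]
side tray_floor 0.83 [ 0.445  0.152 -0.   ]
```

View pics/w3.png

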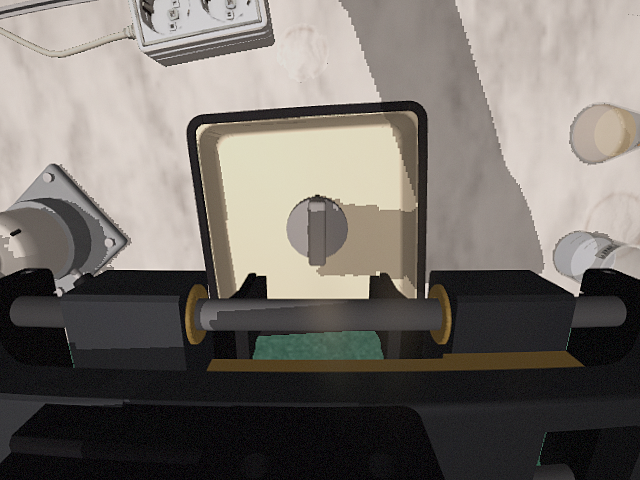

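The cap stands upright on the tray floor at about (317,230), bar on top. The gripper is clear of it, and the glassware on the right is standing.

```bash
python3 -c "
from bench import r
print(r.close_job())"
```

```text
the job is handed in; nothing more can be done
None
```

The bottle is open, the cap stands upright on the tray floor with its bar on top, nothing was knocked over, and the job is handed in (no verdict was returned).

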